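Feed a loaf into the bread slicer with the push stick

TASK

Take the wooden push stick by its handle and use it to push the loaf along the slicer's bed, under the wire guard, until the loaf is fully home against the end stop inside, then hold it pressed there for a moment with about 10 N beyond what it takes to slide it: feel for the stop, and do not crush the loaf (never over 15 N on the stop, or a push of over 25 N in all). Keep the gripper itself off the loaf and off the slicer. Then draw the stick out and lay it flat on the counter, clear of the slicer, leaving the jar, tongs and bread roll where they are.

Things in the scene. Friction and masses are not known exactly. Their poses are not given: they have to be found in the camera images.
- slicer: Switched-off bread slicer, fixed. Origin on the counter under the middle of the guard's mouth; x is the feed direction, y across, z up. Flat bed x -250 to 250 mm, 130 wide, top at z 15. Infeed, x -240 to 0: open above, low fences with tops at z 30, inner faces at y +50 and -52. Caged tunnel x 0 to 250, y -72 to 64, 122 high. White motor housing x 255 to 415, 220 wide, 200 high.
- mouth (a point): Middle of the guard's mouth, on the bed top (slicer x 0, y 0, z 15 mm). The opening is 97 mm high above the bed, 112 mm wide between the hoop posts; wire bars roof the tunnel. Inside, the fence at y +50 goes on, 65 mm high.
- cheek_face (a point): Point on the white sprung cheek that juts into the tunnel opposite the y +50 fence (slicer x 75, y -35, z 42 mm). Its face slants in from y -55 at x 20 to y -35 at x 75, then stays at -35 to x 200. It gives way sideways up to 14 mm under about 2 to 5 N, squeezing the loaf lightly against the fence: sliding in, the loaf drags at some 3 to 10 N.
- stop: Dark steel end stop plate standing on the bed inside the tunnel, fixed and rigid, 88 wide, 75 high, 8 thick. Its place along the lane differs from run to run (face at slicer x about 170 to 210). Origin at the foot of the middle of the face that meets the loaf, x in the feed direction, z up.
- loaf: Crusty tin loaf, 140 long (x, the feed direction), 90 wide, 89 high, domed top, flat ends, about 0.4 kg (0.3 to 0.55), rigid. Origin at the centre of its underside. It lies on the infeed bed in the lane, short of the guard, a little off centre and askew.
- loaf_front (a point): Centre of the loaf's front end face (25 mm above its underside, 70 mm ahead of its origin): the face to seat against the stop.
- loaf_back (a point): Centre of the loaf's rear end face (25 mm above its underside): the face to push on.
- stick: Plain wooden push stick, 0.25 kg, lying flat on the counter with its handle up. Origin on its underside below the handle's centre; x towards its pushing end, z up. Bar 30 wide, 20 high, x -50 to +155; at the front a flat push shoe 50 wide, 50 high, 15 thick, its face at x +170. Handle: upright block 50 long (x), 24 thick (y), standing on the bar up to z 72 mm, centred on the origin. Centre of mass about 35 mm ahead of the handle's centre.
- stick_tip (a point): Centre of the push shoe's front face (x 170, z 25 mm of the stick).
- stick_grip (a point): Middle of the handle, 50 mm above the stick's underside: a good place to grip, across the 24 mm thickness.
- jar: Bystander: amber jar with a brass lid, 68 across, 100 high. Origin at the centre of its underside.
- tongs: Bystander: steel serving tongs lying flat, 220 long. Origin near the middle, on the counter.
- roll: Bystander: small round bread roll, 80 across, 48 high. Origin at the centre of its underside.
Not all that is in view belongs to the job. Several things look just like the stick: the one meant starts farthest to the robot's right.

How it is judged:
On the way, in this order (a step that is already met when the one before it is completed fails the run):
1. the loaf's front end goes in under the guard, pushed by the stick (stick touching the loaf, front face more than 30 mm past the mouth) (x of loaf_front in the frame of slicer above 0.03 m and contact force between stick and loaf above 0.3 N), for 0.02 s.
2. the loaf is pressed home against the end stop by the stick with more than 5 N (contact force between loaf and stop above 5 N and contact force between stick and loaf above 5 N and x of loaf_front in the frame of stop above -0.003 m), for 0.2 s.
At the end, for the whole second after the job is handed in: The loaf stands at rest in the tunnel, upright and straight (within 0.05 rad), its front face within 4 mm of the end stop; the stick lies flat on the counter (origin under 6 mm high, tilt under 0.06 rad), released, at rest, touching neither slicer nor loaf (x of loaf_front in the frame of stop above -0.004 m and angle between the x axis of loaf and the x axis of slicer, either way round below 0.05 rad and angle between loaf's own z axis and vertical below 0.05 rad and linear speed of each of loaf, stick below 0.01 m/s and height (world z) of stick below 0.006 m and angle between stick's own z axis and vertical below 0.06 rad and contact force between stick and slicer below 0.1 N and contact force between stick and loaf below 0.1 N).
It fails at once if the stick pushes the loaf with more than 25 N (crushed) (contact force between stick and loaf above 25 N).
It fails at once if the loaf bears on the end stop with more than 15 N (contact force between loaf and stop above 15 N).
It fails at once if the robot itself touches the loaf (contact force between any of the fingers, the arm and loaf above 0.5 N).
It fails at once if the robot itself touches the slicer (over 2 N) (contact force between any of the fingers, the arm and slicer above 2 N).
It fails at once if the jar, tongs or roll is moved by more than 30 mm (distance of any of jar, tongs, roll from where it was at the start of the episode above 0.03 m).
It also fails if it takes over 67 s, if anything falls off the work surface, if the arm or the gripper's body presses on something with over 40 N, if the wrist force passes 120 N, or if a joint passes its speed limit or range.

ROBOT

A 6-joint arm with a two-finger parallel gripper is mounted at the origin on the work surface. World frame = base frame: x ahead of the robot, y to its left, z up, the work surface at z = 0. Lengths are in m, angles in rad, forces in N, time in s.
With the tool pointing down it reaches from about 0.375 to 0.975 m from the base axis. Payload 3.8 kg.
Tool frame: the origin (TCP) lies at the very end of the fingers, on their centre line; the grasp point (between the pads) lies 19 mm behind it; z points along the fingers, y is the direction in which the jaws open and shut (so a half turn about z gives the same grasp; the last joint's range is limited). The gripper opens to 85 mm and grips with 20 to 120 N. Pads are 22 mm wide; open, the fingers measure 114 mm over their backs; the gripper's body (76 mm by 85 mm) begins 54 mm behind the grasp point. The pads swing forward as they close: fully open they stand 13 mm farther back than shut.
Start: joints at [-1.274, 0.264, 1.604, -0, 1.274, -0.037], TCP at [0.221, -0.638, 0.231] pointing down, gripper open.
Joint ranges: [-2.63, 2.63], [-0.94, 2.18], [0.31, 2.57], [-1.31, 4.45], [0, 2.66], [-2.55, 2.55]. Speed limits (rad/s): [2.57, 2.57, 3.14, 3.14, 3.14, 3.14].

INTERFACE

Orientations are given as a rotation vector (axis times angle).
In Python, from workcell import status, read_camera, camera_info, order gives the robot as it stands.
- The arm moves only by the tool move_arm, never from a script. Its argument "deltas" is a list of rows, each a list of 3 entries, a list of its own where there are three numbers: the turn, a rotation vector about the world's x, y, z as a fraction of full scale, then the shift along the world's x, y, z as a fraction of full scale, then the closure, from -1 (fully open) to 1 (shut), so that 0 is half open. A call has 1 to 20 rows; each row is the pose to reach, as a shift and turn from the pose commanded when the call began; what a row does not reach only later rows make up. Full scale, the value 1, is 0.1 m for a shift and pi/2 rad for a turn. A row lasts 1/8 s, in which the tool goes at most 62.5 mm and 10.7 degrees, less where a joint would pass 70% of its speed; a pose out of reach is approached as far as the arm can. A call with a number of a shift or a turn outside -1 to 1 is refused whole. A call with a gripper value outside its range is refused whole. The fingers move at their own pace and stop on an object; "grip_force" is the grip in N (left out, the last holds). Time passes only in rows, so rows that repeat a pose let the fingers close. It gives the time, the measured TCP pose, the force and the opening at its end, in the units of the state.
- status.read_state(): the state, without advancing time (a new reading comes with each control period).
- read_camera(name): name is "scene" or "side" or "wrist"; returns (picture, depth): 420x560x3 uint8, red, green, blue; 420x560 float32, m along the optical axis (not along the pixel's ray), 0 where there is no reading.
- camera_info(name): a dict with "K" (3x3 intrinsics, pixels), "R" (3x3) and "t" (3): a world point X has camera coordinates R X + t. Camera axes: x right, y down, z forward; pixel columns grow to the right and rows downward; lengths in m; the calibration is good to about 2 mm. A picture is of the moment at which its call begins: read the wrist's pose just before it. camera_info takes no time and is no camera call; for the wrist camera it gives the pose at the moment of the call.
- order.finish_job(): hands the job in, once; it reports no verdict.
The state is a dict: "time": time; "q": joint angles; "joint_vel": joint speeds; "joint_torque": joint torques, N m; "tool_pos": TCP position; "tcp_rot": TCP orientation; "wrist_force": force on the tool from outside, world axes, zero at the start; "torque": the same for the moment, N m; "width": opening from 0.0 (shut) to 1.0 (fully open).
Only numpy, scipy, OpenCV 4.12 (cv2) and the standard library are available. Lean on these libraries where they do the work, as an engineer would, in place of code of your own. Each camera call takes 0.05 s, during which the arm holds its last target. There are 200 camera calls.

## Working session

There is one attempt and no reset: what is moved stays moved. The work goes in short steps, Python scripts to look and compute and a tool call to move; the robot and the scene stay as the last step left them, time stands still between calls to the robot, and variables do not carry over. Pictures are saved under pics/ and viewed, about 8 in all and at most 12, crops included, and the job is handed in when it is done.

Besides the shell and the picture viewer there is one more tool, called after "Call:" as name(argument=value, ...), one argument or row to a line, values as JSON. move_arm: Moves the arm, as the interface text tells. Its arguments: {"type":"object","properties":{"deltas":{"type":"array","items":{"type":"array"}},"grip_force":{"type":"number"}},"required":["deltas"]}

```bash
mkdir -p pics; cat > h.py <<'E'
import numpy as np, cv2
from workcell import status, read_camera, camera_info, order
def grab(n,f=None):
    ci=camera_info(n); im,d=read_camera(n)
    if f: cv2.imwrite('pics/'+f,im[:,:,::-1])
    K,R,t=[np.array(ci[k],float) for k in('K','R','t')]
    v,u=np.mgrid[:420,:560]
    c=np.stack([(u-K[0,2])/K[0,0]*d,(v-K[1,2])/K[1,1]*d,d],-1)
    P=(c-t.reshape(3))@R
    P[d==0]=np.nan
    return im,P
E
python3 - <<'E'
from h import *
for n in('scene','side'):
    im,P=grab(n,n+'0.png'); np.savez('pics/'+n+'0.npz',im=im,P=P)
    ci=camera_info(n); print(n,-np.array(ci['R']).T@np.array(ci['t']).ravel())
print(status.read_state())
E
```

```text
scene [1.36518368 0.07014074 1.03893368]
side [0.41162401 1.36543599 1.04941968]
{'time': 0.1, 'q': array([-1.27392458e+00,  2.64696856e-01,  1.60524301e+00, -6.79247672e-06,
        1.27371791e+00, -3.69157152e-02]), 'joint_vel': array([-0.00290467, -0.00226604, -0.0036864 ,  0.00059874, -0.0011131 ,
        0.00184095]), 'joint_torque': array([-3.48554295e-04, -5.16707754e+01, -3.68588805e+01, -3.68695692e-05,
        6.31473114e-03, -6.42742793e-05]), 'tool_pos': array([ 0.22093648, -0.63711075,  0.23007069]), 'tcp_rot': array([-3.09592294e+00, -5.21544578e-01,  4.30281183e-04]), 'wrist_force': array([-0.04158263,  0.40230567,  0.4983885 ]), 'torque': array([0.02012467, 0.00355566, 0.02686619]), 'width': 1.0002203474040012}
```

View pics/scene0.png

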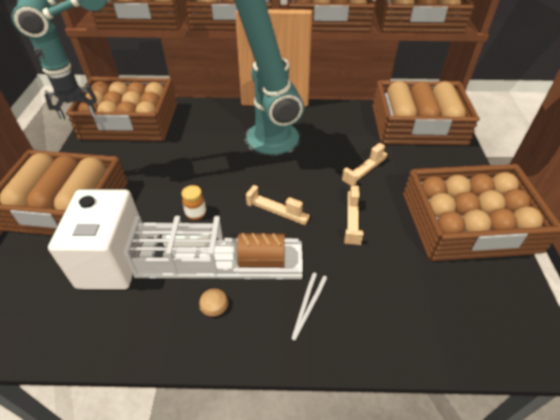

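View pics/side0.png

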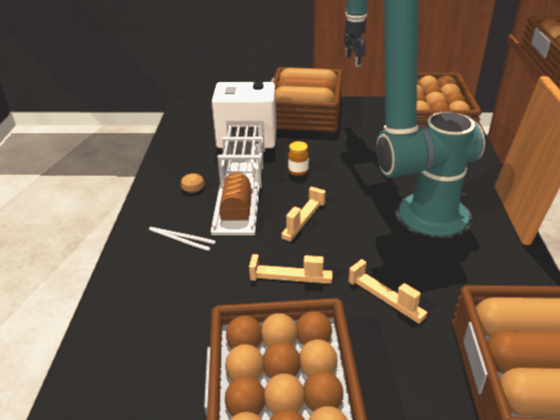

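The scene view shows the slicer with its housing at (100,235), the loaf at (262,250), and the feed running to image left (-y). The rightmost stick has its handle at (295,207) and its shoe at (252,195). The jar is at (193,203), the roll at (213,302) and the tongs at (310,305). Next I'll fit poses from the depth.

```bash
python3 - <<'E'
from h import *
S=[np.load('pics/%s0.npz'%n) for n in('scene','side')]
for z,n in zip(S,('scene','side')):
    P=z['P']; im=z['im'].astype(int)
    print(n,'handle/shoe px', [np.round(P[v,u],3) for u,v in ([(295,205),(252,191),(262,240),(193,190),(213,300),(270,205)] if n=='scene' else [(294,215),(318,194),(235,190),(298,148),(192,183),(305,212)])])
A=np.concatenate([z['P'].reshape(-1,3) for z in S]); C=np.concatenate([z['im'].reshape(-1,3) for z in S]).astype(int)
src=np.repeat([0,1],420*560)
ok=~np.isnan(A[:,0]); A,C,src=A[ok],C[ok],src[ok]
np.savez('pics/cloud.npz',A=A,C=C,src=src)
# top-down map 2mm/px: region x .3-1.0, y -.75-.35; colour image and height
x0,x1,y0,y1=.3,.95,-.65,.25; s=.00125
W=int((y1-y0)/s);H=int((x1-x0)/s)
o=np.zeros((H,W,3),np.uint8); zz=np.full((H,W),-1.)
m=(A[:,0]>x0)&(A[:,0]<x1)&(A[:,1]>y0)&(A[:,1]<y1)&(A[:,2]<.25)
for i in np.where(m)[0][np.argsort(A[m,2])]:
    r=int((x1-A[i,0])/s)-0; c=int((y1-A[i,1])/s)
    if 0<=r<H and 0<=c<W: cv2.circle(o,(c,r),1,[int(k) for k in C[i,::-1]],-1)
cv2.imwrite('pics/top0.png',o)
E
```

```text
scene handle/shoe px [array([0.452, 0.091, 0.072]), array([ 0.365, -0.057,  0.047]), array([ 0.625, -0.006,  0.105]), array([ 0.416, -0.244,  0.097]), array([ 0.791, -0.133,  0.046]), array([0.404, 0.006, 0.019])]
side handle/shoe px [array([0.433, 0.103, 0.071]), array([ 0.358, -0.046,  0.041]), array([0.612, 0.023, 0.104]), array([ 0.424, -0.235,  0.098]), array([ 0.774, -0.111,  0.036]), array([0.4  , 0.019, 0.018])]
```

View pics/top0.png

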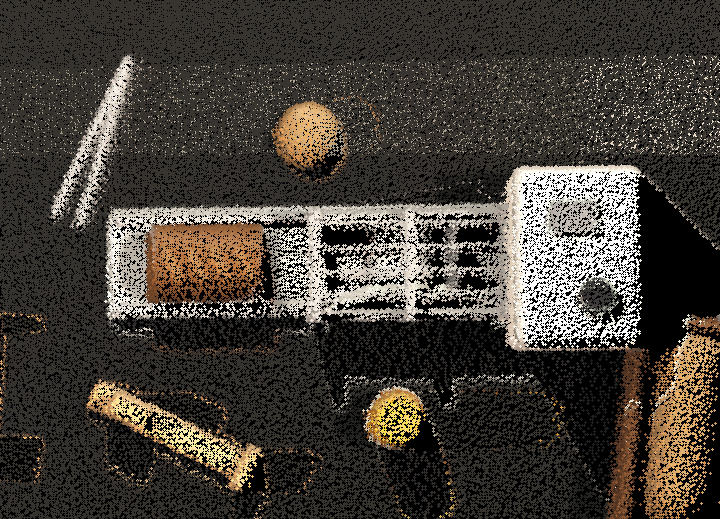

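The top-down map, at 1.25 mm/px, shows the bed from column 107, the hoop at column 313, the housing at columns 512–640, the loaf at columns 148–265, the stick from (90,395) to (260,470) and the tongs near (95,140).

```bash
python3 - <<'E'
from h import *
z=np.load('pics/cloud.npz');A,C,src=z['A'],z['C'],z['src']
R,G,B=C.T
def rect(m,n):
    for s in (0,1,None):
        k=m if s is None else m&(src==s)
        p=A[k][:,:2]
        if len(p)<10: print(n,s,len(p));continue
        # drop outliers by median z
        (c,sz,a)=cv2.minAreaRect((p*1000).astype(np.float32))
        print(n,s,len(p),np.round(c,1),np.round(sz,1),round(a,2),'med',np.round(np.median(A[k],0)*1000,1))
def box(a,b,c,d,e,f): return (A[:,0]>a)&(A[:,0]<b)&(A[:,1]>c)&(A[:,1]<d)&(A[:,2]>e)&(A[:,2]<f)
rect(box(.48,.8,-.6,-.35,.195,.205),'housingtop')
wood=(R>B*1.3)
rect(box(.3,.5,-.1,.2,.068,.076)&wood,'handle')
rect(box(.3,.5,-.1,.2,.046,.054)&wood&(A[:,1]<0),'shoe')
rect(box(.3,.5,-.1,.2,.016,.024)&wood,'bar')
rect(box(.54,.7,-.1,.1,.05,.12)&wood,'loaf')
rect(box(.53,.73,-.1,.2,.026,.034)&~wood,'fences')
rect(box(.53,.73,-.2,.2,.011,.019)&~wood,'bed')
# yaw from housing/fence: line fits for outer bed edges per y-bin
for lo,hi,nm in((.011,.034,'bed'),):
    k=box(.53,.72,-.13,.115,lo,hi)&~wood
    p=A[k]; L=[]
    for y in np.arange(-.12,.11,.01):
        q=p[(p[:,1]>y)&(p[:,1]<y+.01),0]
        if len(q)>10: L.append((y+.005,np.percentile(q,1),np.percentile(q,99)))
    L=np.array(L); print(np.polyfit(L[:,0],L[:,1],1),np.polyfit(L[:,0],L[:,2],1))
    print(np.round(L[::4],4))
# stop candidates: inside tunnel, dark pixels
k=box(.55,.7,-.4,-.2,.03,.095)&(R<110)
h,e=np.histogram(A[k,1],bins=np.arange(-.4,-.2,.005));print('dark y',list(zip(np.round(e,3),h)))
E
python3 - <<'E'
import cv2
a=cv2.imread('pics/scene0.png')[180:300,60:320];b=cv2.imread('pics/side0.png')[70:250,170:330]
a=cv2.resize(a,None,fx=3,fy=3,interpolation=2);b=cv2.resize(b,None,fx=2,fy=2,interpolation=2)
cv2.imwrite('pics/crop1.png',a)
E
```

```text
housingtop 0 2889 [ 631.  -471.6] [216.9 156.1] 0.59 med [ 643.1 -465.8  199.2]
housingtop 1 911 [ 622.3 -465. ] [214. 163.] 0.6 med [ 621.8 -452.7  199.7]
housingtop None 3800 [ 626.5 -466.9] [224.4 165.7] 1.6 med [ 638.  -462.8  199.3]
handle 0 76 [438.8  88.3] [48.6 24.1] 66.2 med [440.7  87.3  70.6]
handle 1 83 [434.3  90.7] [53.1 24.9] 62.2 med [433.1  89.9  71.2]
handle None 159 [436.7  89.4] [53.1 30.4] 62.2 med [437.6  89.6  71. ]
shoe 0 50 [367.3 -57.4] [16.3 50.4] 67.46 med [371.4 -57.9  49.1]
shoe 1 50 [361.3 -56.7] [22.2 51.9] 65.76 med [360.1 -53.6  49.3]
shoe None 100 [363.7 -57.8] [22.2 57.1] 65.76 med [364.8 -56.7  49.2]
bar 0 317 [417.4  32.2] [217.4  48.1] 62.47 med [409.7  20.3  19.2]
bar 1 305 [408.2  39.2] [217.1  51.6] 63.15 med [399.7  22.6  20.1]
bar None 622 [415.8  34.4] [218.2  60.3] 60.57 med [402.9  22.6  19.5]
loaf 0 1376 [629.1 -10.5] [ 82.6 137.8] 1.29 med [647.6  -8.9  93.6]
loaf 1 1052 [617.1  -7.2] [ 90.4 149.3] 1.24 med [611.5  28.8  91.7]
loaf None 2428 [621.   -7.1] [ 98.2 149.2] 1.47 med [632.9   4.   93. ]
fences 0 301 [6.245e+02 5.000e-01] [12
[... 1264 characters left out ...]
int64(24)), (np.float64(-0.305), np.int64(1)), (np.float64(-0.3), np.int64(2)), (np.float64(-0.295), np.int64(3)), (np.float64(-0.29), np.int64(0)), (np.float64(-0.285), np.int64(0)), (np.float64(-0.28), np.int64(0)), (np.float64(-0.275), np.int64(1)), (np.float64(-0.27), np.int64(0)), (np.float64(-0.265), np.int64(2)), (np.float64(-0.26), np.int64(0)), (np.float64(-0.255), np.int64(0)), (np.float64(-0.25), np.int64(0)), (np.float64(-0.245), np.int64(0)), (np.float64(-0.24), np.int64(0)), (np.float64(-0.235), np.int64(0)), (np.float64(-0.23), np.int64(2)), (np.float64(-0.225), np.int64(1)), (np.float64(-0.22), np.int64(0)), (np.float64(-0.215), np.int64(0)), (np.float64(-0.21), np.int64(0))]
```

View pics/crop1.png

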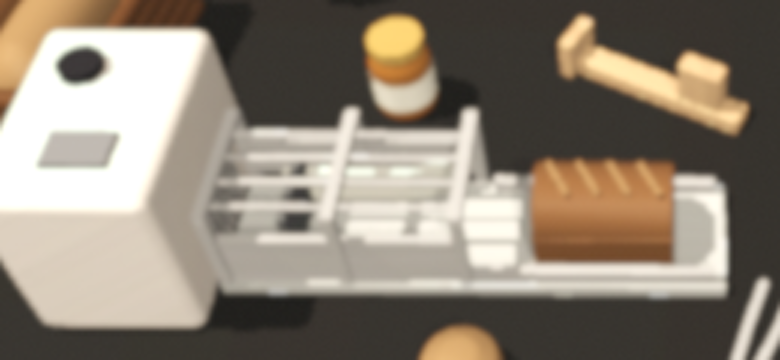

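The crop confirms the stop: a dark plate showing at crop (297,190), which the cloud puts at world y≈-0.317, or slicer x≈0.185. The feed direction is about (0.011,-1), and the slicer mouth is at about (0.623,-0.133). The stick's handle is at (0.437,0.0895), heading -116.3°. I'll go above the handle now.

Call:
move_arm(
  deltas=[
    [[0, 0, 0], [0.35, 0.5, 0.5], -1],
    [[0, 0, 0], [0.72, 1, 0.5], -1],
    [[0, 0, 0], [0.72, 1, 0.5], -1],
  ],
)

```text
time: 0.48
tool_pos: [0.2951, -0.5356, 0.2823]
tcp_rot: [3.097, 0.526, 0.002]
wrist_force: [0.1, 0.9, -0.6]
width: 0.999
```

Call:
move_arm(
  deltas=[
    [[0, 0, 0.1], [0.35, 0.5, 0], -1],
    [[0, 0, 0.2], [0.72, 1, 0], -1],
    [[0, 0, 0.2], [0.72, 1, 0], -1],
  ],
)

```text
time: 0.85
tool_pos: [0.3667, -0.4349, 0.2805]
tcp_rot: [-2.974, -1.007, -0.0]
wrist_force: [-1.0, -1.4, 0.1]
width: 0.996
```

Call:
move_arm(
  deltas=[
    [[0, 0, 0.1], [0.35, 0.5, 0], -1],
    [[0, 0, 0.2], [0.72, 1, 0], -1],
    [[0, 0, 0.2], [0.72, 1, 0], -1],
  ],
)

```text
time: 1.23
tool_pos: [0.4384, -0.336, 0.2806]
tcp_rot: [-2.781, -1.458, 0.0]
wrist_force: [0.1, 0.3, 0.2]
width: 1.002
```

Call:
move_arm(
  deltas=[
    [[0, 0, 0.1], [0, 0.5, 0], -1],
    [[0, 0, 0.1], [0, 1, 0], -1],
    [[0, 0, 0.1], [0, 1, 0], -1],
  ],
)

```text
time: 1.6
tool_pos: [0.4363, -0.2372, 0.2809]
tcp_rot: [-2.662, -1.667, 0.001]
wrist_force: [-0.5, -0.5, -0.2]
width: 0.998
```

Call:
move_arm(
  deltas=[
    [[0, 0, 0], [0, 0.5, 0], -1],
    [[0, 0, 0], [0, 1, 0], -1],
    [[0, 0, 0], [0, 1, 0], -1],
  ],
)

```text
time: 1.98
tool_pos: [0.437, -0.1377, 0.2811]
tcp_rot: [2.661, 1.668, -0.001]
wrist_force: [0.1, -0.5, 0.3]
width: 0.999
```

Call:
move_arm(
  deltas=[
    [[0, 0, 0], [0, 0.5, 0], -1],
    [[0, 0, 0], [0, 1, 0], -1],
    [[0, 0, 0], [0, 1, 0], -1],
  ],
)

```text
time: 2.35
tool_pos: [0.4377, -0.0378, 0.2812]
tcp_rot: [2.66, 1.669, -0.0]
wrist_force: [-0.3, -0.2, -0.1]
width: 0.998
```

Call:
move_arm(
  deltas=[
    [[0, 0, 0], [0, 0.4, -0.3], -1],
    [[0, 0, 0], [0, 0.6, -0.6], -1],
    [[0, 0, 0], [0, 0.6, -0.6], -1],
    [[0, 0, 0], [0, 0.6, -0.6], -1],
  ],
)

```text
time: 2.85
tool_pos: [0.4382, 0.0203, 0.2221]
tcp_rot: [2.663, 1.665, 0.0]
wrist_force: [0.0, 0.0, 1.3]
width: 1.001
```

```bash
python3 - <<'E'
from h import *
s=status.read_state(); print({k:np.round(s[k],3) for k in('time','tool_pos','tcp_rot','q','wrist_force')})
im,P=grab('wrist','w1.png')
R,G,B=im.reshape(-1,3).astype(int).T; A=P.reshape(-1,3)
for lo,hi,n in((.067,.077,'handle'),(.045,.055,'shoe'),(.016,.024,'bar')):
    k=(A[:,2]>lo)&(A[:,2]<hi)&(R>B*1.25)&(A[:,0]<.52)&(A[:,1]<.2)&(A[:,1]>-.15)
    if n=='shoe': k&=A[:,1]<0
    if k.sum()>10: print(n,k.sum(),cv2.minAreaRect((A[k,:2]*1000).astype(np.float32)),np.median(A[k],0))
E
```

```text
{'time': np.float64(2.85), 'tool_pos': array([0.438, 0.02 , 0.222]), 'tcp_rot': array([2.663, 1.665, 0.   ]), 'q': array([-1.000e-02, -1.920e-01,  2.092e+00, -1.000e-03,  1.240e+00,
        4.440e-01]), 'wrist_force': array([0.043, 0.035, 1.288])}
handle 1782 ((437.406494140625, 88.08708190917969), (48.668460845947266, 24.08720588684082), 64.45133209228516) [0.4380128  0.08867434 0.07070344]
shoe 718 ((365.0326232910156, -56.86628341674805), (15.687788963317871, 49.88111114501953), 62.54520034790039) [ 0.36595815 -0.05617156  0.04895387]
bar 4521 ((414.28314208984375, 40.387847900390625), (205.82994079589844, 48.146671295166016), 63.22631072998047) [0.40640378 0.02561517 0.01885516]
```

View pics/w1.png

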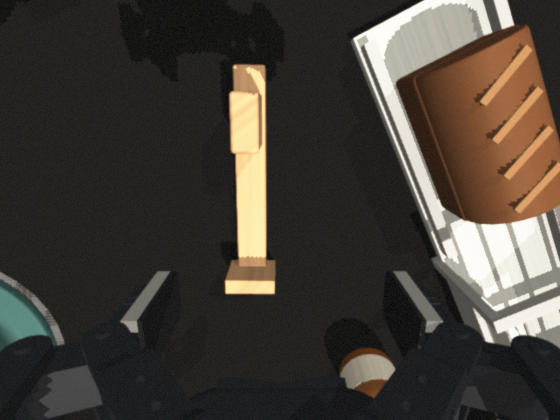

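The wrist view shows the handle at px (246,122) and the shoe at (250,277), with the jaws already aligned to the stick. I'll descend and grip.

Call:
move_arm(
  deltas=[
    [[0, 0, -0.006], [0, 0.4, -0.4], -1],
    [[0, 0, -0.006], [0, 0.68, -1], -1],
    [[0, 0, -0.006], [0, 0.68, -1], -1],
  ],
)

```text
time: 3.28
tool_pos: [0.4348, 0.0898, 0.1186]
tcp_rot: [-2.667, -1.655, 0.01]
wrist_force: [0.4, 0.4, 0.4]
width: 1.0
```

Call:
move_arm(
  deltas=[
    [[0, 0, 0], [0, 0, -0.35], -1],
    [[0, 0, 0], [0, 0, -0.7], -1],
    [[0, 0, 0], [0, 0, -0.93], -1],
    [[0, 0, 0], [0, 0, -0.93], -1],
    [[0, 0, 0], [0, 0, -0.93], -1],
  ],
)

```text
time: 3.9
tool_pos: [0.4397, 0.0898, 0.0306]
tcp_rot: [2.669, 1.653, 0.006]
wrist_force: [-0.4, 0.1, 0.0]
width: 1.002
```

Call:
move_arm(
  deltas=[
    [[0, 0, 0], [0, 0, 0], 1],
    [[0, 0, 0], [0, 0, 0], 1],
    [[0, 0, 0], [0, 0, 0], 1],
    [[0, 0, 0], [0, 0, 0], 1],
    [[0, 0, 0], [0, 0, 0], 1],
    [[0, 0, 0], [0, 0, 0], 1],
    [[0, 0, 0], [0, 0, 0], 1],
    [[0, 0, 0], [0, 0, 0], 1],
  ],
  grip_force=100,
)

```text
time: 4.9
tool_pos: [0.4375, 0.0903, 0.0288]
tcp_rot: [2.67, 1.655, 0.001]
wrist_force: [-1.3, -0.4, 5.2]
width: 0.273
```

```bash
python3 - <<'E'
from h import *
s=status.read_state(); print({k:np.round(s[k],3) for k in('time','tool_pos','tcp_rot','q','wrist_force','torque','width')})
im,P=grab('wrist','w2.png')
R,G,B=im.reshape(-1,3).astype(int).T; A=P.reshape(-1,3)
z=np.load('pics/cloud.npz')
E
```

```text
{'time': np.float64(4.9), 'tool_pos': array([0.438, 0.09 , 0.029]), 'tcp_rot': array([2.670e+00, 1.655e+00, 1.000e-03]), 'q': array([ 0.148,  0.062,  2.257, -0.   ,  0.822,  0.609]), 'wrist_force': array([-1.303, -0.429,  5.157]), 'torque': array([-0.017,  0.203, -0.018]), 'width': np.float64(0.273)}
```

Width 0.273 is about 23 mm, so the handle is gripped. I'll lift, turn the stick into line with the lane, carry it behind the loaf and take a look.

Call:
move_arm(
  deltas=[
    [[0, 0, 0], [0, 0, 0.3], 1],
    [[0, 0, 0], [0, 0, 0.6], 1],
    [[0, 0, 0], [0, 0, 1], 1],
    [[0, 0, 0], [0, 0, 1], 1],
  ],
)

```text
time: 5.45
tool_pos: [0.4396, 0.0908, 0.1309]
tcp_rot: [2.668, 1.654, 0.009]
wrist_force: [0.4, -0.6, -2.7]
width: 0.264
```

Call:
move_arm(
  deltas=[
    [[0, 0, 0.08], [0, 0.3, 0], 1],
    [[0, 0, 0.16], [0, 0.6, 0], 1],
    [[0, 0, 0.24], [0, 0.9, 0], 1],
    [[0, 0, 0.3], [0, 0.9, 0], 1],
    [[0, 0, 0.3], [0, 0.9, 0], 1],
  ],
)

```text
time: 6.08
tool_pos: [0.4355, 0.1801, 0.126]
tcp_rot: [-2.209, -2.231, 0.006]
wrist_force: [0.2, -0.7, -2.9]
width: 0.267
```

Call:
move_arm(
  deltas=[
    [[0, 0, 0], [0, 0.4, 0], 1],
    [[0, 0, 0], [0.3, 0.85, 0], 1],
    [[0, 0, 0], [0.7, 0.85, 0], 1],
    [[0, 0, 0], [1, 0.85, 0], 1],
    [[0, 0, 0], [1, 0.85, 0], 1],
  ],
)

```text
time: 6.7
tool_pos: [0.5386, 0.2647, 0.1269]
tcp_rot: [-2.214, -2.229, 0.001]
wrist_force: [-0.1, 0.3, -2.9]
width: 0.271
```

Call:
move_arm(
  deltas=[
    [[0, 0, 0], [0.4, 0, 0], 1],
    [[0, 0, 0], [0.83, 0, 0], 1],
    [[0, 0, 0], [0.83, 0, 0], 1],
    [[0, 0, 0], [0.83, 0, 0], 1],
  ],
)

```text
time: 7.2
tool_pos: [0.6184, 0.2645, 0.1268]
tcp_rot: [-2.21, -2.23, 0.005]
wrist_force: [-0.6, -0.4, -3.4]
width: 0.269
```

```bash
python3 - <<'E'
from h import *
s=status.read_state(); print({k:np.round(s[k],4) for k in('time','tool_pos','tcp_rot','q','wrist_force','torque','width')})
im,P=grab('wrist','w3.png')
im,P2=grab('scene','s3.png')
im3,P3=grab('side')
for n,I,Q in(('w',cv2.imread('pics/w3.png')[:,:,::-1],P),('scene',im,P2),('side',im3,P3)):
    A=Q.reshape(-1,3); R,G,B=I.reshape(-1,3).astype(int).T
    def f(m,l):
        m=m&(R>B*1.25)
        if m.sum()>10: print(n,l,m.sum(),[np.round(v,1) for v in cv2.minAreaRect((A[m,:2]*1000).astype(np.float32))],'z',np.round(np.percentile(A[m,2],[5,50,95]),3))
    f((abs(A[:,0]-.62)<.06)&(A[:,1]<.14)&(A[:,1]>.075)&(A[:,2]>.14)&(A[:,2]<.165),'shoetop')
    f((abs(A[:,0]-.62)<.06)&(A[:,1]<.22)&(A[:,1]>.11)&(A[:,2]>.10)&(A[:,2]<.135),'bar')
    f((abs(A[:,0]-.62)<.07)&(A[:,1]<.09)&(A[:,1]>-.1)&(A[:,2]>.05)&(A[:,2]<.11),'loaf')
a=cv2.imread('pics/w3.png');b=cv2.imread('pics/s3.png')[120:320,150:410]
cv2.imwrite('pics/c3.png',np.vstack([cv2.resize(a,(400,300)),cv2.resize(b,(400,300))]))
E
```

```text
{'time': np.float64(7.2), 'tool_pos': array([0.6184, 0.2645, 0.1268]), 'tcp_rot': array([-2.2104, -2.2299,  0.0048]), 'q': array([3.6700e-01, 3.3930e-01, 1.7063e+00, 4.0000e-04, 1.0995e+00,
       3.5800e-01]), 'wrist_force': array([-0.554 , -0.4001, -3.4124]), 'torque': array([ 0.0706, -0.0035,  0.0495]), 'width': np.float64(0.2694)}
scene shoetop 85 [array([621.6,  99.2]), array([50.3, 14.4]), np.float64(0.1)] z [0.141 0.147 0.15 ]
scene bar 430 [array([621.9, 165.1]), array([110. ,  33.9]), np.float64(89.5)] z [0.104 0.117 0.12 ]
scene loaf 1371 [array([628.7, -10.5]), array([ 82.4, 137.9]), np.float64(1.1)] z [0.058 0.094 0.105]
side shoetop 17 [array([597.3, 101.1]), array([ 8.9, 19.6]), np.float64(6.3)] z [0.144 0.147 0.151]
side bar 27 [array([615.4, 142.2]), array([64.8, 28.7]), np.float64(89.0)] z [0.103 0.118 0.123]
side loaf 433 [array([593. ,  -9.5]), array([ 53.7, 145.4]), np.float64(9.0)] z [0.061 0.094 0.106]
```

View pics/c3.png

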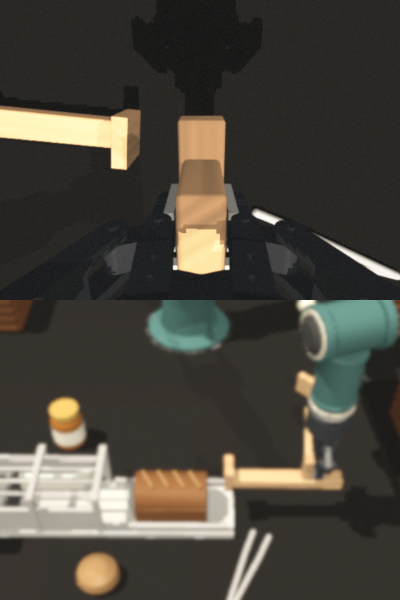

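The stick is level, with the shoe face centred at about (0.6216, 0.092) and its underside at about 0.099. The loaf's rear face is at y≈0.06. I'll lower and approach to contact.

Call:
move_arm(
  deltas=[
    [[0, 0, 0], [0.01, 0, -0.3], 1],
    [[0, 0, 0], [0.01, 0, -0.6], 1],
    [[0, 0, 0], [0.01, 0, -0.76], 1],
    [[0, 0, 0], [0.01, 0, -0.76], 1],
    [[0, 0, 0], [0.01, 0, -0.76], 1],
  ],
)

```text
time: 7.98
tool_pos: [0.622, 0.2657, 0.0536]
tcp_rot: [2.209, 2.232, 0.003]
wrist_force: [-0.1, 0.8, -2.6]
width: 0.266
```

Call:
move_arm(
  deltas=[
    [[0, 0, 0], [0, -0.06, 0], 1],
    [[0, 0, 0], [0, -0.12, 0], 1],
    [[0, 0, 0], [0, -0.18, 0], 1],
    [[0, 0, 0], [0, -0.21, 0], 1],
    [[0, 0, 0], [0, -0.23, 0], 1],
    [[0, 0, 0], [0, -0.25, 0], 1],
    [[0, 0, 0], [0, -0.27, 0], 1],
    [[0, 0, 0], [0, -0.29, 0], 1],
    [[0, 0, 0], [0, -0.31, 0], 1],
    [[0, 0, 0], [0, -0.33, 0], 1],
    [[0, 0, 0], [0, -0.35, 0], 1],
    [[0, 0, 0], [0, -0.37, 0], 1],
    [[0, 0, 0], [0, -0.39, 0], 1],
    [[0, 0, 0], [0, -0.41, 0], 1],
    [[0, 0, 0], [0, -0.43, 0], 1],
  ],
)

```text
time: 9.85
tool_pos: [0.6213, 0.2222, 0.0524]
tcp_rot: [2.21, 2.233, 0.001]
wrist_force: [0.7, 4.3, -1.6]
width: 0.271
```

```bash
cat > look.py <<'E'
from h import *
import sys
s=status.read_state(); print({k:np.round(s[k],4) for k in('time','tool_pos','tcp_rot','wrist_force','torque','width')})
im,P=grab('scene',sys.argv[1] if len(sys.argv)>1 else None)
A=P.reshape(-1,3); R,G,B=im.reshape(-1,3).astype(int).T
m=(R>B*1.25)&(abs(A[:,0]-.625)<.07)
l=m&(A[:,2]>.078)&(A[:,2]<.11)&(A[:,1]>-.33)&(A[:,1]<.08)
print('loaf',l.sum(),np.round(np.percentile(A[l,1],[0.5,99.5]),4),[np.round(v,1) for v in cv2.minAreaRect((A[l,:2]*1000).astype(np.float32))])
k=m&(A[:,2]>.064)&(A[:,2]<.078)&(A[:,1]>np.percentile(A[l,1],99.5)-.0)&(A[:,1]<s['tool_pos'][1]-.1)
if k.sum()>5: print('shoe',k.sum(),np.round(np.median(A[k],0),4),np.round(np.percentile(A[k,1],[1,99]),4))
E
python3 look.py
```

```text
{'time': np.float64(9.85), 'tool_pos': array([0.6213, 0.2222, 0.0524]), 'tcp_rot': array([2.2101e+00, 2.2327e+00, 6.0000e-04]), 'wrist_force': array([ 0.7249,  4.2891, -1.603 ]), 'torque': array([ 0.7038, -0.0623,  0.0152]), 'width': np.float64(0.2715)}
loaf 1019 [-0.0869  0.0472] [array([627.7, -20.2]), array([ 80.3, 135. ]), np.float64(3.2)]
shoe 83 [0.6321 0.0581 0.0726] [0.0474 0.0647]
```

Contact: the loaf is sliding at about 4 N. I'll push on along the lane.

Call:
move_arm(
  deltas=[
    [[0, 0, 0], [0, -0.025, 0], 1],
    [[0, 0, 0], [0, -0.05, 0], 1],
    [[0, 0, 0], [0.001, -0.075, 0], 1],
    [[0, 0, 0], [0.001, -0.1, 0], 1],
    [[0, 0, 0], [0.001, -0.125, 0], 1],
    [[0, 0, 0], [0.002, -0.15, 0], 1],
    [[0, 0, 0], [0.002, -0.175, 0], 1],
    [[0, 0, 0], [0.002, -0.2, 0], 1],
    [[0, 0, 0], [0.002, -0.225, 0], 1],
    [[0, 0, 0], [0.003, -0.25, 0], 1],
    [[0, 0, 0], [0.003, -0.275, 0], 1],
    [[0, 0, 0], [0.003, -0.3, 0], 1],
    [[0, 0, 0], [0.004, -0.325, 0], 1],
    [[0, 0, 0], [0.004, -0.35, 0], 1],
    [[0, 0, 0], [0.004, -0.375, 0], 1],
    [[0, 0, 0], [0.004, -0.4, 0], 1],
    [[0, 0, 0], [0.005, -0.425, 0], 1],
    [[0, 0, 0], [0.005, -0.45, 0], 1],
    [[0, 0, 0], [0.005, -0.475, 0], 1],
    [[0, 0, 0], [0.006, -0.5, 0], 1],
  ],
)

```text
time: 12.4
tool_pos: [0.6217, 0.1721, 0.0523]
tcp_rot: [-2.21, -2.233, 0.0]
wrist_force: [0.2, 5.1, -1.7]
width: 0.27
```

```bash
python3 look.py s4.png; python3 -c "
import cv2;a=cv2.imread('pics/s4.png')[190:300,120:340];cv2.imwrite('pics/c4.png',cv2.resize(a,None,fx=3.5,fy=3.5,interpolation=2))"
```

```text
{'time': np.float64(12.4), 'tool_pos': array([0.6217, 0.1721, 0.0523]), 'tcp_rot': array([-2.2100e+00, -2.2327e+00,  1.0000e-04]), 'wrist_force': array([ 0.1915,  5.0864, -1.6614]), 'torque': array([ 0.7767, -0.0046, -0.1006]), 'width': np.float64(0.2697)}
loaf 1036 [-0.1382 -0.0017] [array([629., -70.]), array([ 73.6, 138.9]), np.float64(2.3)]
shoe 84 [0.6302 0.0069 0.0729] [-0.0016  0.0149]
```

View pics/c4.png

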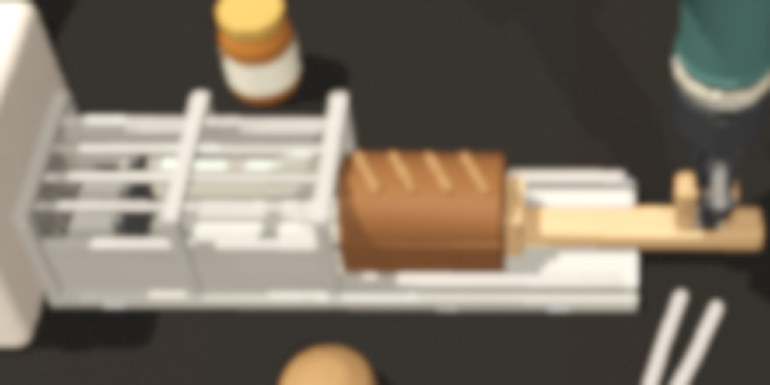

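The loaf is at the mouth with the shoe square on its rear face (crop (515,215)). Continuing.

Call:
move_arm(
  deltas=[
    [[0, 0, 0], [0, -0.025, 0], 1],
    [[0, 0, 0], [0, -0.05, 0], 1],
    [[0, 0, 0], [0.001, -0.075, 0], 1],
    [[0, 0, 0], [0.001, -0.1, 0], 1],
    [[0, 0, 0], [0.001, -0.125, 0], 1],
    [[0, 0, 0], [0.002, -0.15, 0], 1],
    [[0, 0, 0], [0.002, -0.175, 0], 1],
    [[0, 0, 0], [0.002, -0.2, 0], 1],
    [[0, 0, 0], [0.002, -0.225, 0], 1],
    [[0, 0, 0], [0.003, -0.25, 0], 1],
    [[0, 0, 0], [0.003, -0.275, 0], 1],
    [[0, 0, 0], [0.003, -0.3, 0], 1],
    [[0, 0, 0], [0.004, -0.325, 0], 1],
    [[0, 0, 0], [0.004, -0.35, 0], 1],
    [[0, 0, 0], [0.004, -0.375, 0], 1],
    [[0, 0, 0], [0.004, -0.4, 0], 1],
  ],
)

```text
time: 14.45
tool_pos: [0.6222, 0.1321, 0.0523]
tcp_rot: [2.21, 2.233, -0.0]
wrist_force: [-0.2, 4.8, -1.9]
width: 0.269
```

```bash
python3 look.py
```

```text
{'time': np.float64(14.45), 'tool_pos': array([0.6222, 0.1321, 0.0523]), 'tcp_rot': array([ 2.21  ,  2.2328, -0.    ]), 'wrist_force': array([-0.2301,  4.7521, -1.8642]), 'torque': array([ 0.754 , -0.023 , -0.0262]), 'width': np.float64(0.2685)}
loaf 870 [-0.1765 -0.0413] [array([ 639.7, -105. ]), array([ 93.4, 149.8]), np.float64(2.2)]
shoe 81 [ 0.631  -0.0329  0.072 ] [-0.0412 -0.0254]
```

Call:
move_arm(
  deltas=[
    [[0, 0, 0], [0, -0.025, 0], 1],
    [[0, 0, 0], [0, -0.05, 0], 1],
    [[0, 0, 0], [0.001, -0.075, 0], 1],
    [[0, 0, 0], [0.001, -0.1, 0], 1],
    [[0, 0, 0], [0.001, -0.125, 0], 1],
    [[0, 0, 0], [0.002, -0.15, 0], 1],
    [[0, 0, 0], [0.002, -0.175, 0], 1],
    [[0, 0, 0], [0.002, -0.2, 0], 1],
    [[0, 0, 0], [0.002, -0.225, 0], 1],
    [[0, 0, 0], [0.003, -0.25, 0], 1],
    [[0, 0, 0], [0.003, -0.275, 0], 1],
    [[0, 0, 0], [0.003, -0.3, 0], 1],
    [[0, 0, 0], [0.004, -0.325, 0], 1],
    [[0, 0, 0], [0.004, -0.35, 0], 1],
  ],
)

```text
time: 16.25
tool_pos: [0.6235, 0.098, 0.0526]
tcp_rot: [2.208, 2.234, 0.003]
wrist_force: [2.3, 4.4, -2.7]
width: 0.266
```

Call:
move_arm(
  deltas=[
    [[0, 0, 0], [0, -0.025, 0], 1],
    [[0, 0, 0], [0, -0.05, 0], 1],
    [[0, 0, 0], [0.001, -0.075, 0], 1],
    [[0, 0, 0], [0.001, -0.1, 0], 1],
    [[0, 0, 0], [0.001, -0.125, 0], 1],
    [[0, 0, 0], [0.002, -0.15, 0], 1],
    [[0, 0, 0], [0.002, -0.175, 0], 1],
    [[0, 0, 0], [0.002, -0.2, 0], 1],
    [[0, 0, 0], [0.002, -0.225, 0], 1],
    [[0, 0, 0], [0.003, -0.25, 0], 1],
  ],
)

```text
time: 17.5
tool_pos: [0.6237, 0.0729, 0.0526]
tcp_rot: [2.208, 2.234, 0.003]
wrist_force: [2.9, 6.5, -2.2]
width: 0.273
```

```bash
python3 look.py s5.png; python3 -c "
import cv2;a=cv2.imread('pics/s5.png')[190:300,120:340];cv2.imwrite('pics/c5.png',cv2.resize(a,None,fx=3.5,fy=3.5,interpolation=2))"
```

```text
{'time': np.float64(17.5), 'tool_pos': array([0.6237, 0.0729, 0.0526]), 'tcp_rot': array([2.2078, 2.2338, 0.0029]), 'wrist_force': array([ 2.9229,  6.5003, -2.2244]), 'torque': array([ 1.2595, -0.419 ,  0.5379]), 'width': np.float64(0.2731)}
loaf 824 [-0.2366  0.0581] [array([643.7, -87.9]), array([300.2,  87.9]), np.float64(89.3)]
```

View pics/c5.png

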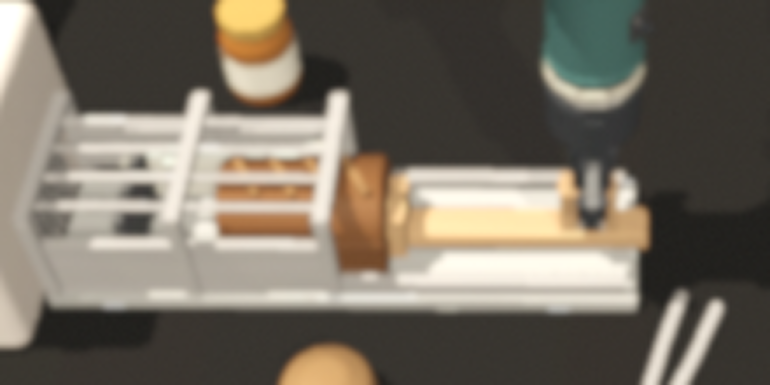

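The loaf is half way in, with its front at about y -0.24 and the drag at about 6.5 N. I'll push another 48 mm, easing slightly toward the fence.

Call:
move_arm(
  deltas=[
    [[0, 0, 0], [0.002, -0.025, 0], 1],
    [[0, 0, 0], [0.004, -0.05, 0], 1],
    [[0, 0, 0], [0.006, -0.075, 0], 1],
    [[0, 0, 0], [0.008, -0.1, 0], 1],
    [[0, 0, 0], [0.01, -0.125, 0], 1],
    [[0, 0, 0], [0.012, -0.15, 0], 1],
    [[0, 0, 0], [0.014, -0.175, 0], 1],
    [[0, 0, 0], [0.016, -0.2, 0], 1],
    [[0, 0, 0], [0.018, -0.225, 0], 1],
    [[0, 0, 0], [0.02, -0.25, 0], 1],
  ],
)

```text
time: 18.8
tool_pos: [0.6258, 0.0476, 0.0525]
tcp_rot: [2.207, 2.234, 0.003]
wrist_force: [2.1, 5.0, -3.6]
width: 0.272
```

Call:
move_arm(
  deltas=[
    [[0, 0, 0], [0, -0.025, 0], 1],
    [[0, 0, 0], [0, -0.05, 0], 1],
    [[0, 0, 0], [0.001, -0.075, 0], 1],
    [[0, 0, 0], [0.001, -0.1, 0], 1],
    [[0, 0, 0], [0.001, -0.125, 0], 1],
    [[0, 0, 0], [0.002, -0.15, 0], 1],
    [[0, 0, 0], [0.002, -0.175, 0], 1],
    [[0, 0, 0], [0.002, -0.2, 0], 1],
    [[0, 0, 0], [0.002, -0.225, 0], 1],
  ],
)

```text
time: 19.92
tool_pos: [0.6261, 0.025, 0.0525]
tcp_rot: [2.207, 2.234, 0.002]
wrist_force: [3.9, 4.8, -3.3]
width: 0.268
```

```bash
python3 look.py
```

```text
{'time': np.float64(19.925), 'tool_pos': array([0.6261, 0.025 , 0.0525]), 'tcp_rot': array([2.2068, 2.2338, 0.0025]), 'wrist_force': array([ 3.8863,  4.7826, -3.3005]), 'torque': array([ 1.1121, -0.5182,  0.6956]), 'width': np.float64(0.2681)}
loaf 677 [-0.2852  0.044 ] [array([ 644.7, -120. ]), array([331.7,  90.1]), np.float64(88.2)]
```

```bash
python3 - <<'E'
from h import *
z=np.load('pics/cloud.npz');A,C,src=z['A'],z['C'],z['src']
k=(A[:,0]>.56)&(A[:,0]<.69)&(A[:,1]>-.345)&(A[:,1]<-.295)&(A[:,2]>.02)&(A[:,2]<.1)&(C.max(1)<110)
for s in(0,1):
    for lo,hi in((.02,.05),(.05,.08),(.08,.086),(.086,.1)):
        q=A[k&(src==s)&(A[:,2]>lo)&(A[:,2]<hi)]
        if len(q)>2: print(s,lo,len(q),np.round(np.percentile(q[:,1],[5,25,50,75,95]),4),np.round(np.median(q[:,0]),3))
E
```

```text
0 0.02 21 [-0.3151 -0.3147 -0.3142 -0.314  -0.3136] 0.63
0 0.05 36 [-0.3154 -0.3144 -0.3138 -0.3132 -0.3127] 0.645
0 0.08 11 [-0.3171 -0.315  -0.3139 -0.3133 -0.3129] 0.655
0 0.086 6 [-0.3156 -0.3149 -0.314  -0.3134 -0.3131] 0.637
1 0.02 64 [-0.3271 -0.3194 -0.3157 -0.3128 -0.3079] 0.633
1 0.05 81 [-0.3251 -0.3166 -0.315  -0.3103 -0.3062] 0.632
```

Call:
move_arm(
  deltas=[
    [[0, 0, 0], [0.001, -0.015, 0], 1],
    [[0, 0, 0], [0.002, -0.03, 0], 1],
    [[0, 0, 0], [0.003, -0.04, 0], 1],
    [[0, 0, 0], [0.005, -0.05, 0], 1],
    [[0, 0, 0], [0.006, -0.06, 0], 1],
    [[0, 0, 0], [0.008, -0.07, 0], 1],
    [[0, 0, 0], [0.01, -0.08, 0], 1],
  ],
)

```text
time: 20.85
tool_pos: [0.6269, 0.0171, 0.0524]
tcp_rot: [2.208, 2.234, 0.002]
wrist_force: [2.0, 6.3, -2.4]
width: 0.265
```

The stop face is at y≈-0.314, so I expect contact at TCP y≈-0.002. I'll approach to within 7 mm, then feel for it.

Call:
move_arm(
  deltas=[
    [[0, 0, 0], [0, -0.01, 0], 1],
    [[0, 0, 0], [0, -0.02, 0], 1],
    [[0, 0, 0], [0, -0.03, 0], 1],
    [[0, 0, 0], [0.001, -0.04, 0], 1],
    [[0, 0, 0], [0.001, -0.05, 0], 1],
    [[0, 0, 0], [0.001, -0.06, 0], 1],
    [[0, 0, 0], [0.001, -0.07, 0], 1],
    [[0, 0, 0], [0.001, -0.08, 0], 1],
    [[0, 0, 0], [0.001, -0.09, 0], 1],
    [[0, 0, 0], [0.001, -0.1, 0], 1],
  ],
)

```text
time: 22.1
tool_pos: [0.6271, 0.0071, 0.0525]
tcp_rot: [2.207, 2.234, 0.002]
wrist_force: [3.6, 6.4, -3.6]
width: 0.27
```

Call:
move_arm(
  deltas=[
    [[0, 0, 0], [0, -0.004, 0], 1],
    [[0, 0, 0], [0, -0.008, 0], 1],
    [[0, 0, 0], [0, -0.012, 0], 1],
    [[0, 0, 0], [0, -0.016, 0], 1],
    [[0, 0, 0], [0, -0.02, 0], 1],
  ],
)

```text
time: 22.72
tool_pos: [0.6271, 0.0051, 0.0525]
tcp_rot: [2.207, 2.234, 0.002]
wrist_force: [3.0, 5.9, -2.4]
width: 0.265
```

Call:
move_arm(
  deltas=[
    [[0, 0, 0], [0, -0.003, 0], 1],
    [[0, 0, 0], [0, -0.006, 0], 1],
    [[0, 0, 0], [0, -0.009, 0], 1],
    [[0, 0, 0], [0, -0.009, 0], 1],
  ],
)

```text
time: 23.22
tool_pos: [0.6271, 0.0042, 0.0525]
tcp_rot: [2.207, 2.234, 0.002]
wrist_force: [3.5, 4.9, -2.4]
width: 0.268
```

Call:
move_arm(
  deltas=[
    [[0, 0, 0], [0, -0.003, 0], 1],
    [[0, 0, 0], [0, -0.006, 0], 1],
    [[0, 0, 0], [0, -0.009, 0], 1],
    [[0, 0, 0], [0, -0.009, 0], 1],
  ],
)

```text
time: 23.72
tool_pos: [0.6271, 0.0033, 0.0525]
tcp_rot: [2.207, 2.234, 0.002]
wrist_force: [3.4, 6.3, -2.6]
width: 0.268
```

Call:
move_arm(
  deltas=[
    [[0, 0, 0], [0, -0.003, 0], 1],
    [[0, 0, 0], [0, -0.006, 0], 1],
    [[0, 0, 0], [0, -0.008, 0], 1],
    [[0, 0, 0], [0, -0.008, 0], 1],
  ],
)

```text
time: 24.22
tool_pos: [0.6271, 0.0025, 0.0525]
tcp_rot: [2.207, 2.234, 0.002]
wrist_force: [3.3, 5.9, -2.5]
width: 0.268
```

Call:
move_arm(
  deltas=[
    [[0, 0, 0], [0, -0.003, 0], 1],
    [[0, 0, 0], [0, -0.006, 0], 1],
    [[0, 0, 0], [0, -0.007, 0], 1],
    [[0, 0, 0], [0, -0.007, 0], 1],
  ],
)

```text
time: 24.72
tool_pos: [0.6271, 0.0018, 0.0525]
tcp_rot: [2.207, 2.234, 0.002]
wrist_force: [3.1, 6.1, -2.6]
width: 0.264
```

Call:
move_arm(
  deltas=[
    [[0, 0, 0], [0, -0.003, 0], 1],
    [[0, 0, 0], [0, -0.006, 0], 1],
    [[0, 0, 0], [0, -0.007, 0], 1],
    [[0, 0, 0], [0, -0.007, 0], 1],
  ],
)

```text
time: 25.22
tool_pos: [0.627, 0.0011, 0.0525]
tcp_rot: [2.207, 2.234, 0.002]
wrist_force: [3.4, 5.2, -2.5]
width: 0.269
```

Call:
move_arm(
  deltas=[
    [[0, 0, 0], [0, -0.003, 0], 1],
    [[0, 0, 0], [0, -0.006, 0], 1],
    [[0, 0, 0], [0, -0.007, 0], 1],
    [[0, 0, 0], [0, -0.007, 0], 1],
  ],
)

```text
time: 25.72
tool_pos: [0.6271, 0.0004, 0.0525]
tcp_rot: [2.207, 2.234, 0.002]
wrist_force: [2.6, 5.3, -2.7]
width: 0.267
```

Call:
move_arm(
  deltas=[
    [[0, 0, 0], [0, -0.003, 0], 1],
    [[0, 0, 0], [0, -0.006, 0], 1],
    [[0, 0, 0], [0, -0.007, 0], 1],
    [[0, 0, 0], [0, -0.007, 0], 1],
  ],
)

```text
time: 26.22
tool_pos: [0.6271, -0.0003, 0.0525]
tcp_rot: [2.207, 2.234, 0.002]
wrist_force: [3.4, 6.1, -2.8]
width: 0.267
```

Call:
move_arm(
  deltas=[
    [[0, 0, 0], [0, -0.003, 0], 1],
    [[0, 0, 0], [0, -0.006, 0], 1],
    [[0, 0, 0], [0, -0.007, 0], 1],
    [[0, 0, 0], [0, -0.007, 0], 1],
  ],
)

```text
time: 26.72
tool_pos: [0.6271, -0.001, 0.0525]
tcp_rot: [2.207, 2.234, 0.002]
wrist_force: [2.6, 5.7, -2.8]
width: 0.271
```

Call:
move_arm(
  deltas=[
    [[0, 0, 0], [0, -0.003, 0], 1],
    [[0, 0, 0], [0, -0.006, 0], 1],
    [[0, 0, 0], [0, -0.007, 0], 1],
    [[0, 0, 0], [0, -0.007, 0], 1],
  ],
)

```text
time: 27.22
tool_pos: [0.6271, -0.0013, 0.0525]
tcp_rot: [2.208, 2.234, 0.003]
wrist_force: [3.2, 6.9, -1.7]
width: 0.263
```

The TCP lagged its command and the force rose, so this is probably first contact. I'll use smaller steps.

Call:
move_arm(
  deltas=[
    [[0, 0, 0], [0, -0.002, 0], 1],
    [[0, 0, 0], [0, -0.003, 0], 1],
    [[0, 0, 0], [0, -0.003, 0], 1],
  ],
)

```text
time: 27.6
tool_pos: [0.6271, -0.0013, 0.0526]
tcp_rot: [2.208, 2.234, 0.004]
wrist_force: [3.8, 8.3, -2.9]
width: 0.269
```

Call:
move_arm(
  deltas=[
    [[0, 0, 0], [0, -0.003, 0], 1],
    [[0, 0, 0], [0, -0.006, 0], 1],
    [[0, 0, 0], [0, -0.006, 0], 1],
  ],
)

```text
time: 27.98
tool_pos: [0.6273, -0.0013, 0.0527]
tcp_rot: [2.208, 2.234, 0.005]
wrist_force: [3.5, 9.8, -1.4]
width: 0.274
```

Call:
move_arm(
  deltas=[
    [[0, 0, 0], [0, -0.004, 0], 1],
    [[0, 0, 0], [0, -0.008, 0], 1],
    [[0, 0, 0], [0, -0.008, 0], 1],
  ],
)

```text
time: 28.35
tool_pos: [0.6275, -0.0014, 0.0528]
tcp_rot: [-2.209, -2.234, -0.006]
wrist_force: [3.5, 11.7, -0.6]
width: 0.269
```

Call:
move_arm(
  deltas=[
    [[0, 0, 0], [0, -0.004, 0], 1],
    [[0, 0, 0], [0, -0.008, 0], 1],
    [[0, 0, 0], [0, -0.012, 0], 1],
    [[0, 0, 0], [0, -0.012, 0], 1],
  ],
)

```text
time: 28.85
tool_pos: [0.6277, -0.0014, 0.053]
tcp_rot: [-2.209, -2.233, -0.009]
wrist_force: [4.3, 16.1, -0.2]
width: 0.27
```

The push is now 16.1 N, about 10.4 N above the sliding drag. I'll hold there.

Call:
move_arm(
  deltas=[
    [[0, 0, 0], [0, 0, 0], 1],
    [[0, 0, 0], [0, 0, 0], 1],
    [[0, 0, 0], [0, 0, 0], 1],
    [[0, 0, 0], [0, 0, 0], 1],
    [[0, 0, 0], [0, 0, 0], 1],
    [[0, 0, 0], [0, 0, 0], 1],
  ],
)

```text
time: 29.6
tool_pos: [0.6277, -0.0015, 0.0531]
tcp_rot: [-2.209, -2.233, -0.009]
wrist_force: [5.1, 15.6, -1.3]
width: 0.267
```

```bash
python3 look.py s6.png; python3 -c "
import cv2;a=cv2.imread('pics/s6.png')[190:300,120:340];cv2.imwrite('pics/c6.png',cv2.resize(a,None,fx=3.5,fy=3.5,interpolation=2))"
```

```text
{'time': np.float64(29.6), 'tool_pos': array([ 0.6277, -0.0015,  0.0531]), 'tcp_rot': array([-2.2086, -2.233 , -0.0087]), 'wrist_force': array([ 5.0546, 15.5987, -1.2739]), 'torque': array([ 2.4947, -0.5666,  0.4637]), 'width': np.float64(0.2672)}
loaf 764 [-0.317   0.0179] [array([ 643.8, -150.9]), array([341. ,  90.2]), np.float64(88.3)]
```

View pics/c6.png

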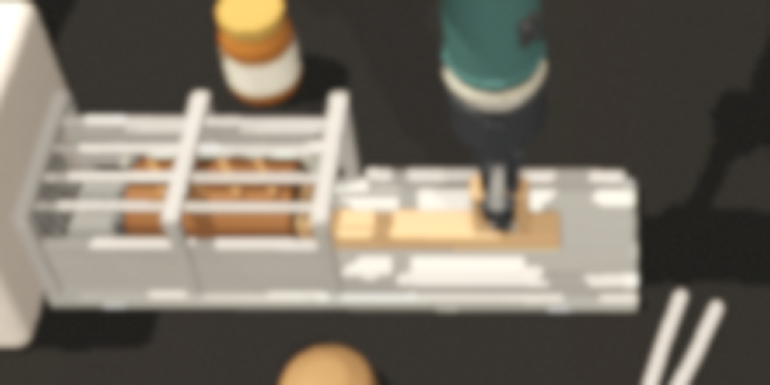

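The loaf is home: its end covers the stop at crop (122,215), and the push held at 15.6 N. I'll draw the stick straight out, slowly at first, then lift it and carry it to its old patch of counter.

Call:
move_arm(
  deltas=[
    [[0, 0, 0], [0, 0.03, 0], 1],
    [[0, 0, 0], [0, 0.08, 0], 1],
    [[0, 0, 0], [0, 0.2, 0], 1],
    [[0, 0, 0], [-0.003, 0.4, 0], 1],
    [[0, 0, 0], [-0.006, 0.6, 0], 1],
    [[0, 0, 0], [-0.008, 0.8, 0], 1],
    [[0, 0, 0], [-0.01, 1, 0], 1],
    [[0, 0, 0], [-0.01, 1, 0], 1],
  ],
)

```text
time: 30.65
tool_pos: [0.6251, 0.0971, 0.0523]
tcp_rot: [-2.207, -2.236, -0.0]
wrist_force: [1.0, -0.7, -2.2]
width: 0.27
```

Call:
move_arm(
  deltas=[
    [[0, 0, 0], [-0.003, 0.3, 0], 1],
    [[0, 0, 0], [-0.006, 0.6, 0], 1],
    [[0, 0, 0], [-0.01, 1, 0], 1],
    [[0, 0, 0], [-0.01, 1, 0], 1],
    [[0, 0, 0], [-0.01, 1, 0.3], 1],
    [[0, 0, 0], [-0.01, 1, 0.6], 1],
    [[0, 0, 0], [-0.01, 1, 0.9], 1],
    [[0, 0, 0], [-0.01, 1, 0.9], 1],
  ],
)

```text
time: 31.65
tool_pos: [0.6267, 0.1947, 0.1456]
tcp_rot: [2.208, 2.229, 0.008]
wrist_force: [1.1, -0.1, -3.0]
width: 0.266
```

Call:
move_arm(
  deltas=[
    [[0, 0, 0], [-0.3, 0, 0], 1],
    [[0, 0, 0], [-0.6, 0, 0], 1],
    [[0, 0, 0], [-1, 0, 0], 1],
    [[0, 0, 0], [-1, 0, 0], 1],
  ],
)

```text
time: 32.15
tool_pos: [0.5197, 0.1938, 0.1393]
tcp_rot: [-2.207, -2.231, 0.009]
wrist_force: [-0.1, 0.4, -1.6]
width: 0.267
```

Call:
move_arm(
  deltas=[
    [[0, 0, 0], [-0.4, 0, 0], 1],
    [[0, 0, 0], [-0.77, 0, 0], 1],
    [[0, 0, 0], [-0.77, -0.4, -0.1], 1],
    [[0, 0, 0], [-0.77, -0.8, -0.3], 1],
    [[0, 0, 0], [-0.77, -1, -0.5], 1],
    [[0, 0, 0], [-0.77, -1, -0.5], 1],
    [[0, 0, 0], [-0.77, -1, -0.5], 1],
  ],
)

```text
time: 33.02
tool_pos: [0.4477, 0.0951, 0.0923]
tcp_rot: [-2.211, -2.232, -0.001]
wrist_force: [0.5, 0.0, -2.3]
width: 0.271
```

```bash
cat > st.py <<'E'
from h import *
s=status.read_state(); print({k:np.round(s[k],4) for k in('time','tool_pos','tcp_rot','wrist_force','torque','width')})
for n in('scene','side'):
    im,P=grab(n,n+'7.png'); A=P.reshape(-1,3); R,G,B=im.reshape(-1,3).astype(int).T
    x,y=s['tool_pos'][:2]
    m=(R>B*1.25)&(abs(A[:,0]-x)<.035)&(A[:,1]<y-.03)&(A[:,1]>y-.2)&(A[:,2]<.2)
    for a,b in((.035,.06),(.06,.09),(.09,.12),(.12,.147),(.152,.175)):
        q=A[m&(A[:,1]<y-a)&(A[:,1]>y-b)]
        if len(q): print(n,a,len(q),np.round(np.percentile(q,[50,98],axis=0)[:,[0,2]],4).tolist())
E
python3 st.py
```

```text
{'time': np.float64(33.025), 'tool_pos': array([0.4477, 0.0951, 0.0923]), 'tcp_rot': array([-2.2109e+00, -2.2319e+00, -5.0000e-04]), 'wrist_force': array([ 0.5354,  0.0395, -2.2971]), 'torque': array([ 0.1006, -0.0053, -0.0065]), 'width': np.float64(0.2714)}
scene 0.035 91 [[0.4577, 0.081], [0.4672, 0.0851]]
scene 0.06 107 [[0.457, 0.0817], [0.4685, 0.0873]]
scene 0.09 99 [[0.4612, 0.0815], [0.4676, 0.0854]]
scene 0.12 90 [[0.4598, 0.0814], [0.4681, 0.086]]
scene 0.152 143 [[0.4654, 0.0992], [0.4784, 0.1158]]
side 0.035 15 [[0.4645, 0.0007], [0.4681, 0.0036]]
side 0.06 18 [[0.4655, 0.0006], [0.4689, 0.0065]]
side 0.09 23 [[0.4498, 0.081], [0.4695, 0.0874]]
```

The stick is level, with its underside about 63 mm above the counter. I'll lower it gently.

Call:
move_arm(
  deltas=[
    [[0, 0, 0], [0, 0, -0.2], 1],
    [[0, 0, 0], [0, 0, -0.4], 1],
    [[0, 0, 0], [0, 0, -0.55], 1],
    [[0, 0, 0], [0, 0, -0.59], 1],
    [[0, 0, 0], [0, 0, -0.61], 1],
    [[0, 0, 0], [0, 0, -0.63], 1],
    [[0, 0, 0], [0, 0, -0.63], 1],
  ],
)

```text
time: 34.0
tool_pos: [0.4475, 0.0951, 0.0296]
tcp_rot: [2.21, 2.232, 0.001]
wrist_force: [0.0, -0.5, -3.2]
width: 0.271
```

Call:
move_arm(
  deltas=[
    [[0, 0, 0], [0, 0, -0.006], 1],
    [[0, 0, 0], [0, 0, -0.012], 1],
    [[0, 0, 0], [0, 0, -0.012], 1],
  ],
)

```text
time: 34.38
tool_pos: [0.4475, 0.0951, 0.0288]
tcp_rot: [2.21, 2.232, 0.001]
wrist_force: [-2.3, -0.3, 4.2]
width: 0.269
```

The stick is resting on the counter (force has gone from -3 to +4 N). Releasing and rising.

Call:
move_arm(
  deltas=[
    [[0, 0, 0], [0, 0, 0], -1],
    [[0, 0, 0], [0, 0, 0], -1],
    [[0, 0, 0], [0, 0, 0], -1],
    [[0, 0, 0], [0, 0, 0], -1],
    [[0, 0, 0], [0, 0, 0], -1],
    [[0, 0, 0], [0, 0, 0], -1],
    [[0, 0, 0], [0, 0, 0], -1],
    [[0, 0, 0], [0, 0, 0], -1],
  ],
)

```text
time: 35.38
tool_pos: [0.4472, 0.0951, 0.0281]
tcp_rot: [2.21, 2.233, 0.0]
wrist_force: [-0.2, 0.2, 0.3]
width: 1.001
```

Call:
move_arm(
  deltas=[
    [[0, 0, 0], [0, 0, 0.3], -1],
    [[0, 0, 0], [0, 0, 0.6], -1],
    [[0, 0, 0], [0, 0, 1], -1],
    [[0, 0, 0], [0, 0, 1], -1],
  ],
)

```text
time: 35.88
tool_pos: [0.4502, 0.0955, 0.1318]
tcp_rot: [2.207, 2.229, 0.01]
wrist_force: [0.7, 0.2, 0.3]
width: 0.992
```

Call:
move_arm(
  deltas=[
    [[0, 0, 0], [0, 0.2, 0.4], -1],
    [[0, 0, 0], [0, 0.6, 1], -1],
    [[0, 0, 0], [0, 1, 1], -1],
    [[0, 0, 0], [0, 1, 1], -1],
  ],
)

```text
time: 36.38
tool_pos: [0.4474, 0.1975, 0.2286]
tcp_rot: [2.206, 2.237, 0.003]
wrist_force: [-0.5, -0.7, 0.3]
width: 0.999
```

```bash
python3 - <<'E'
from h import *
s=status.read_state(); print(s['time'],s['tool_pos'],s['width'])
im,P=grab('scene','s8.png'); A=P.reshape(-1,3); R,G,B=im.reshape(-1,3).astype(int).T
im2,P2=grab('side','d8.png')
w=(R>B*1.25)&(abs(A[:,0]-.45)<.06)
for y in np.arange(-.08,.16,.03):
    q=A[w&(A[:,1]>y)&(A[:,1]<y+.03)&(A[:,2]>.01)]
    if len(q): print(round(y,2),len(q),np.round(np.percentile(q[:,2],[50,95]),4))
z=np.load('pics/scene0.npz'); d=cv2.absdiff(z['im'],im).max(2)
for n,(u,v) in dict(jar=(193,203),roll=(213,302),tongs=(310,305)).items(): print(n,d[v-22:v+22,u-22:u+22].mean())
# loaf in tunnel
l=(R>B*1.5)&(abs(A[:,0]-.63)<.07)&(A[:,2]>.075)&(A[:,2]<.11)&(A[:,1]>-.34)&(A[:,1]<-.1)
print('loaf y',np.percentile(A[l,1],[0.5,99.5]))
a=cv2.resize(im[120:330,60:380],(640,420));cv2.imwrite('pics/c8.png',a[:,:,::-1])
E
```

```text
36.375 [0.44738999 0.19746034 0.22855369] 0.9991188693993647
-0.08 129 [0.0378 0.0508]
-0.05 74 [0.0186 0.0224]
-0.02 76 [0.0183 0.0232]
0.01 77 [0.0186 0.022 ]
0.04 87 [0.0186 0.0654]
0.07 159 [0.0508 0.0727]
0.1 126 [0.0392 0.0723]
0.13 30 [0.0188 0.3167]
jar 2.1074380165289255
roll 1.8729338842975207
tongs 1.8300619834710743
loaf y [-0.31354643 -0.17440676]
```

View pics/c8.png

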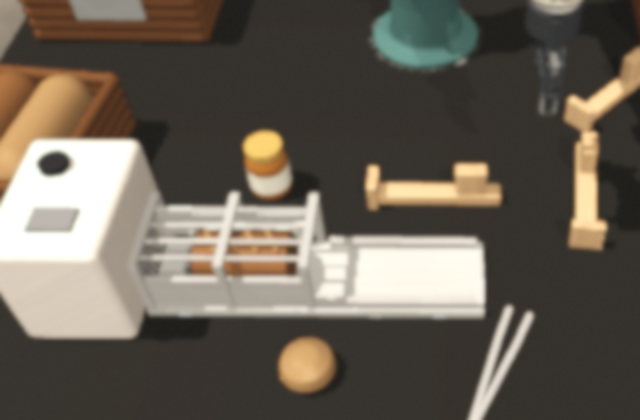

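The final view shows the loaf in the tunnel with its front at y -0.3135, against the stop face at -0.314. The stick lies flat and clear of the slicer, and the jar, roll and tongs have not moved. Handing in.

```bash
python3 -c "
from workcell import order; print(order.finish_job())"
```

```text
the job is handed in; nothing more can be done
None
```

I pushed the loaf home with the rightmost stick and handed the job in at about 36 s of the 67 s allowed; the hand-in reports no verdict.

- **Push:** The loaf slid under the guard with a drag of about 5–6 N. The stop was felt at TCP y≈-0.001. I held the loaf there for about 0.75 s at a push of about 16 N, roughly 10 N above the drag. These are wrist readings; the force on the stop itself was not measured.
- **Loaf:** The last camera check put its front at y -0.3135, against the stop face measured at -0.314. I did not measure its straightness at the end; the fit through the wire bars was too noisy.
- **Stick:** It lies released on the counter, well clear of the slicer. Its bar top reads 18–19 mm all along, so it is flat.
- **Bystanders:** The jar, roll and tongs look the same as in the first picture.

No check failed or disagreed.

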